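Fit the telescopic stop bar across a bin carrier

ROBOT

A 6-joint arm with a two-finger parallel gripper is mounted at the origin on the work surface. World frame = base frame: x ahead of the robot, y to its left, z up, the work surface at z = 0. Lengths are in m, angles in rad, forces in N, time in s.
With the tool pointing down it reaches from about 0.25 to 0.725 m from the base axis. Payload 4 kg.
Tool frame: the origin (TCP) lies between the finger pads; the fingertips stand 11 mm ahead of it and the grasp point (between the pads) lies 8 mm behind it (bot.tip_extent is the distance from the TCP to the fingertips, in m); z points along the fingers, y is the line along which they close (so a half turn about z gives the same grasp; the last joint's range is limited). The gripper opens to 85 mm and grips with 20 to 120 N. Pads are 22 mm wide; open, the fingers measure 114 mm over their backs; the gripper's body (76 mm by 85 mm) begins 54 mm behind the grasp point. The pads swing forward as they close: fully open they stand 13 mm farther back than shut.
Start: joints at [1.168, 0.241, 0.005, 1.335, 0, 1.571], TCP at [0.196, 0.46, 0.221] pointing down, gripper open.
Joint ranges: [-2.72, 2.72], [-1.05, 1.87], [-1.09, 1.28], [-1.99, 2.15], [-1.42, 1.44], [-3.14, 3.14]. Speed limits (rad/s): [2.79, 2.79, 3.14, 3.14, 3.14, 3.14].

INTERFACE

Orientations are given as a unit quaternion [x, y, z, w].
In Python, from workcell import bot gives the robot as it stands. The module is installed in compiled form; this text tells all that it offers.
- The arm moves only by the tool drive_tool, never from a script. Its argument "rows" is a list of rows, each an object of numbers: "dx", "dy", "dz": the shift along the tool's x, y, z in units of 50 mm (1.0 is 50 mm); "wx", "wy", "wz": the turn, a rotation vector about the tool's x, y, z in units of 5 degrees (1.0 is 5 degrees); "hand": the finger opening in mm, from 0 to 85.4. A call has 1 to 20 rows; each row is the pose to reach, as a shift and turn from the pose commanded when the call began, along the tool's axes at that moment; what a row does not reach only later rows make up. A row lasts 1/10 s, in which the tool goes at most 50 mm and 8.59 degrees, less where a joint would pass 70% of its speed; a pose out of reach is approached as far as the arm can. A call with a gripper value outside its range is refused whole. The fingers move at their own pace and stop on an object; the grip force is fixed at half the most. Time passes only in rows, so rows that repeat a pose let the fingers close. It gives the time, the measured TCP pose, the force, the opening and the grip force at its end, in the units of the state.
- bot.get_obs(): the state, without advancing time (a new reading comes with each control period).
- bot.camera(name): name is "scene" or "top"; returns the picture (480x640x3 uint8, red, green, blue); there is no depth.
- bot.get_calibration(name): a dict with "vfov" (degrees; the focal length in pixels is half the picture's height over the tangent of half this angle, whatever the lens; pixels are square), "cx", "cy" (the principal point, pixels), "origin" and "rotation" of the camera in the world. Camera axes: x right, y up, looking along -z (the intrinsics and any distortion apply to the point x, -y, -z); pixel columns grow to the right and rows downward; lengths in m; the calibration is good to about 2 mm. A picture is of the moment at which its call begins. get_calibration takes no time and is no camera call.
- bot.job_done(): hands the job in; it is judged then, once.
Trained networks look in the newest picture that a camera, given by its name, has taken for a name from the list of things; names that differ only in an ending like _2 or _b are one class to them, and where a whole thing is asked for, a point or a joint stands for the part that bears it (a point fixed in the world has none). Each returns a list of dicts, best first, with "score" (0 to 1); they miss things now and then, are a little off and sometimes report something else, mostly with a low value. They report only what shows in the picture. A call takes as long as a camera call. They do not tell look-alikes from the thing itself.
- bot.look_for(camera, thing): "extent" ([centre column, centre row, width, height] in pixels, round what is visible of it).
- bot.outline_of(camera, thing): "region" (480x640 bool, what is visible of it) and "extent" ([centre column, centre row, width, height] in pixels, round what is visible of it).
The state is a dict: "clock": time; "joint_pos": joint angles; "joint_vel": joint speeds; "tau": joint torques, N m; "eef_pos": TCP position; "tool_rot": TCP orientation; "ft_force": force on the tool from outside, world axes, zero at the start; "ft_torque": the same for the moment, N m; "grip_width": finger opening in m; "grasp_force": force on a finger pad.
Only numpy, scipy, OpenCV 4.12 (cv2) and the standard library are available. Lean on these libraries where they do the work, as an engineer would, in place of code of your own. Each camera call takes 0.05 s, during which the arm holds its last target. There are 200 camera calls.

TASK

Bar the bin carrier for transport: lay the closed stop bar, button side up, in the carrier's two open forks with its foot plate outside the outer fork, and let go of it there. Then take the bar by its rubber grip and draw it out gently, by feel and without wrenching on the carrier, through the closed eye until its lock button clicks out. Leave the bar lying locked in place and the bins and other stock undisturbed.

Things in the scene. Friction and masses are not known exactly. Their poses are not given: they have to be found in the camera images.
- bar: Telescopic stop bar, 0.4 to 0.6 kg, 223 mm long closed, lying level along its own x, own z up (button side). Origin on its underside, 20 mm below its axis. Along own x from the origin: steel foot plate 48 mm wide, 40 high, -72.5 to -64.5 mm; square aluminium tube 30 x 30 to 47.5; black collar 40 x 40 to 72.5. The inner part comes out of the collar at +x. Hold it by the tube near the origin.
- bar_slide (a joint): How far the inner part is drawn out of the tube, m: 0 closed, starts at 0 to 0.02. Sliding drags with 3 to 8 N, and the bar itself may first shift until its foot plate meets the outer fork. Somewhere between 0.075 and 0.085 the button meets its window and clicks out: the pull (best at about 20 mm/s) then comes to a hard stop, with 1 to 2 mm of play.
- bar_button (a joint): Rise of the sprung steel lock button, 10 mm across, on the inner part, m: 0 to 0.001 pushed in, hidden under the tube's top wall; 0.010 clicked out through the 13 mm window in the tube's top face (21.5 mm along +x of the bar's origin), 6 mm proud of that face, locking the inner part both ways.
- grip (a point): Centre of the black ribbed rubber grip on the inner part: a sleeve 36 x 36 mm in section and 40 mm long along the bar, right beside the collar when closed. It moves with the inner part. The point lies on the bar's axis.
- tongue_tip (a point): Tip of the bar's tongue, on the bar's axis: a round steel rod 16 mm thick with a rounded nose, 36 mm long, beyond the grip. 56 mm from the grip's centre.
- carrier: Galvanised tray 250 x 400 mm, deck 12 mm high, fixed to the bench; origin under its centre, own x away from the robot, own y to the robot's left. The stop bar's line runs along own y at x = -100 mm, its axis 65 mm above the bench; bin fronts 54 mm behind it. On it stand 6 mm plates: outer fork at y 136 to 142 mm, inner fork 42 to 48, eye -133 to -127. The bar's own x goes along the carrier's -y.
- forks (a point): Midway between the two forks (88 mm clear between them), on the floor of their slots, 50 mm above the bench. Slots 32.6 mm wide, open at the top with flared mouths 50 mm wide; fork tops at 82 mm. Bar laid in: its tube's lower face is at this height, its origin 5 mm below, and along the carrier's +y from -14.5 mm (foot plate on outer fork) to -2.5 mm (collar on inner fork); the middle is -8.5.
- eye (a point): Centre of the closed eye at the right end: a 24 x 24 mm square hole in a 6 mm plate for the tongue; top of the plate 87 mm above the bench. With the bar locked, the tongue stands 8 to 20 mm out beyond the plate.
- bin0: Left blue stock bin on the carrier, 160 x 102 x 75 mm, loose. Origin under its centre. Leave alone.
- bin1: Middle blue stock bin on the carrier, as bin0. Leave alone.
- bin2: Right blue stock bin on the carrier, as bin0. Leave alone.
- spare_bin: Blue stock bin on the bench to the left, 160 x 102 x 75 mm, loose. Origin under its centre. Leave alone.
- spring: Blue coil spring 41 mm across and 75 mm high standing on the bench in front of the carrier, loose. Origin under its centre. Leave alone.
Things that resemble listed ones, but are neither listed nor needed, are in the scene too. Of the things that look like the bar, the larger one is meant.

How it is judged:
On the way, in this order (a step that is already met when the one before it is completed fails the run):
1. the closed bar lies in both forks, foot plate outside the outer fork, let go (z of bar in the frame of forks between -0.009 and -0.001 m and x of bar in the frame of forks between -0.005 and 0.005 m and y of bar in the frame of forks between -0.018 and 0.001 m and angle between the x axis of bar and the y axis of carrier, either way round below 0.06 rad and angle between bar's own z axis and vertical below 0.06 rad and value of joint bar_slide below 0.05 m and contact force between the fingers and bar below 0.1 N), for 0.3 s.
2. the bar is drawn out in the forks, its tongue through the eye and its button out (value of joint bar_button above 0.008 m and value of joint bar_slide above 0.075 m and y of tongue_tip in the frame of eye below -0.006 m), for 0.2 s.
At the end, for the whole second after the job is handed in: Bar at rest and released in both forks, button up, within 4 mm of full depth, foot plate outside the outer fork, collar inside the inner one; drawn out to its lock (75 to 85 mm), button out over 8 mm, tongue through the eye with its tip 6 mm or more past the eye's centre (all of step 2 and value of joint bar_slide below 0.085 m and x of tongue_tip in the frame of eye between -0.01 and 0.01 m and z of tongue_tip in the frame of eye between -0.01 and 0.01 m and z of bar in the frame of forks between -0.009 and -0.001 m and x of bar in the frame of forks between -0.005 and 0.005 m and y of bar in the frame of forks between -0.018 and 0.001 m and angle between bar's own z axis and vertical below 0.06 rad and linear speed of bar below 0.01 m/s); the robot touches nothing.
It fails at once if the carrier is wrenched: the bar presses on it with more than 60 N (contact force between bar and carrier above 60 N).
It fails at once if a bin on the carrier is shifted by more than 15 mm (distance of any of bin0, bin1, bin2 from where it was at the start of the episode above 0.015 m).
It fails at once if the spare bin or the spring is shifted by more than 20 mm (distance of any of spare_bin, spring from where it was at the start of the episode above 0.02 m).
It also fails if it takes over 59 s, if anything falls off the work surface, if the arm or the gripper's body presses on something with over 40 N, if the wrist force passes 120 N, or if a joint passes its speed limit or range.

## Working session

There is one attempt and no reset: what is moved stays moved. The work goes in short steps, Python scripts to look and compute and a tool call to move; the robot and the scene stay as the last step left them, time stands still between calls to the robot, and variables do not carry over. Pictures are saved under pics/ and viewed, at most 10 in all, crops included, and the job is handed in when it is done.

Besides the shell and the picture viewer there is one more tool, called after "Call:" as name(argument=value, ...), one argument or row to a line, values as JSON. drive_tool: Moves the arm, as the interface text tells. Its arguments: {"type":"object","properties":{"rows":{"type":"array","items":{"type":"object","properties":{"dx":{"type":"number"},"dy":{"type":"number"},"dz":{"type":"number"},"wx":{"type":"number"},"wy":{"type":"number"},"wz":{"type":"number"},"hand":{"type":"number"}}}}},"required":["rows"]}

```bash
mkdir -p pics; cat > h.py <<'E'
import numpy as np, cv2
from workcell import bot
def cal(n):
    c=bot.get_calibration(n); f=240/np.tan(np.radians(c['vfov'])/2); return c,f,np.array(c['origin']),np.array(c['rotation'])
def px2w(n,u,v,z):
    c,f,o,R=cal(n); d=R@np.array([(u-c['cx'])/f,-(v-c['cy'])/f,-1]); return o+d*(z-o[2])/d[2]
def w2px(n,p):
    c,f,o,R=cal(n); q=R.T@(np.array(p)-o); return np.array([c['cx']+f*q[0]/-q[2], c['cy']-f*q[1]/-q[2]])
def save(n,name,box=None,s=1):
    im=bot.camera(n)[:,:,::-1]
    if box: im=im[box[1]:box[3],box[0]:box[2]]
    cv2.imwrite('pics/'+name,cv2.resize(im,None,fx=s,fy=s,interpolation=cv2.INTER_CUBIC))
E
python3 - <<'E'
from h import *
np.set_printoptions(precision=4,suppress=True)
save('top','t0.png');save('scene','s0.png')
for n in ('top','scene'):
    print(bot.get_calibration(n))
    for t in ('bar','grip','carrier','spring','spare_bin','bin0'):
        print(n,t,[(np.round(d['extent']),round(d['score'],2)) for d in bot.look_for(n,t)][:5])
o=bot.get_obs();print(o)
E
```

```text
{'vfov': 57.28219639379462, 'cx': 321.6246053825887, 'cy': 233.8816051357174, 'origin': array([ 0.4796, -0.067 ,  1.235 ]), 'rotation': array([ 0.0293, -0.0404, -0.6974,  0.715 ])}
top bar [(array([457., 321.,  48.,  28.]), 0.78), (array([410., 264.,  53.,  82.]), 0.62), (array([303., 168.,  48.,  68.]), 0.49)]
top grip [(array([443., 312.,  20.,  11.]), 0.61), (array([424., 248.,  25.,  48.]), 0.59)]
top carrier [(array([262., 190., 150., 100.]), 0.88)]
top spring [(array([283., 288.,  14.,  15.]), 0.55)]
top spare_bin [(array([168., 307.,  54.,  63.]), 0.83), (array([262., 188., 151., 101.]), 0.35)]
top bin0 [(array([261., 175.,  48.,  67.]), 0.98), (array([215., 177.,  46.,  65.]), 0.96), (array([300., 169.,  46.,  66.]), 0.82)]
{'vfov': 55.7999477099834, 'cx': 327.6196695017527, 'cy': 250.8014014552894, 'origin': array([0.9502, 0.2865, 0.8652]), 'rotation': array([0.1127, 0.26  , 0.8843, 0.3711])}
scene bar [(array([275., 130.,  28.,  42.]), 0.76), (array([264., 181., 100.,  39.]), 0.64)]
scene grip [(array([233., 190.,  38.,  24.]), 0.72), (array([318., 370.,  98., 104.]), 0.59)
[... 219 characters left out ...]
,  98.]), 0.51)]
scene spare_bin [(array([533., 325.,  89.,  91.]), 0.9)]
scene bin0 [(array([372., 410., 102., 113.]), 0.97), (array([271., 334., 102., 100.]), 0.82), (array([321., 369., 101., 102.]), 0.71)]
{'clock': 0.7, 'joint_pos': array([ 1.168 ,  0.2405,  0.005 ,  1.3352, -0.    ,  1.5708]), 'joint_vel': array([ 0.0006, -0.0001,  0.0004, -0.0007,  0.    , -0.0008]), 'tau': array([ -0.0007, -37.2083,  25.264 ,   0.001 ,  -0.0003,  -0.    ]), 'eef_pos': array([0.196 , 0.46  , 0.2206]), 'tool_rot': array([0.2   , 0.9798, 0.    , 0.    ]), 'ft_force': array([-0.0747,  0.492 , -0.7859]), 'ft_torque': array([ 0.012 ,  0.0355, -0.0273]), 'grasp_force': 0.0, 'grip_width': 0.08541309113335749}
```

View pics/t0.png

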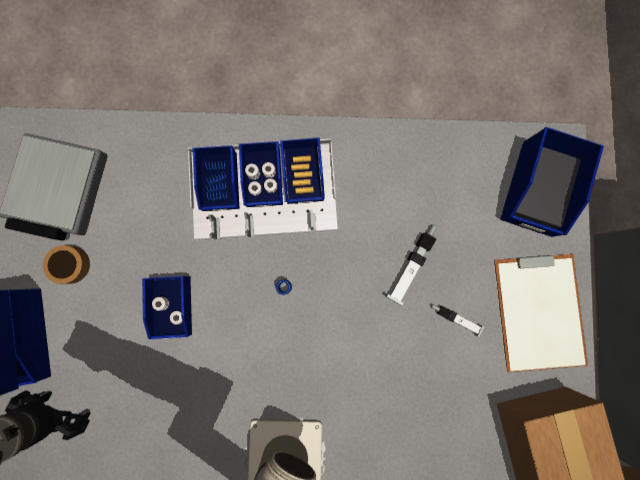

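View pics/s0.png

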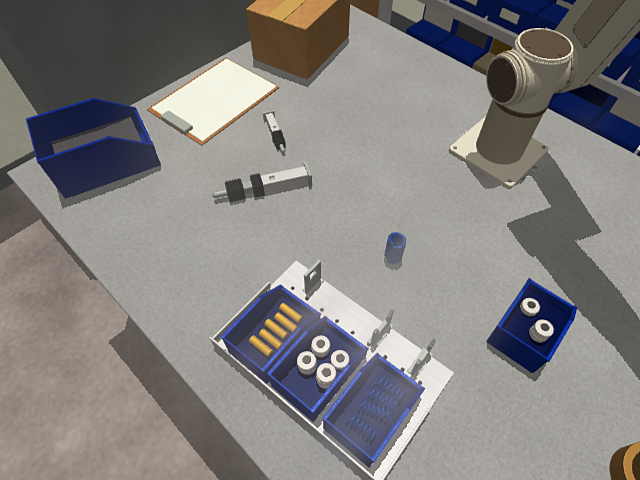

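Candidates for the bar: top view (410,264), the large one, and (457,321), the small one. The larger fits the description. I'll confirm it with an enlarged crop that also covers the carrier.

```bash
sed -i 's/np.array(c\[.rotation.\])/Rot.from_quat(c["rotation"]).as_matrix()/; 1a from scipy.spatial.transform import Rotation as Rot' h.py
python3 - <<'E'
from h import *
np.set_printoptions(precision=4,suppress=True)
t=bot.camera('top')[:,:,::-1];s=bot.camera('scene')[:,:,::-1]
cv2.imwrite('pics/t.png',t);cv2.imwrite('pics/s.png',s)
a=cv2.resize(t[215:315,375:495],None,fx=3.3,fy=3,interpolation=2); a=cv2.resize(a,(400,300))
b=cv2.resize(s[140:215,205:320],(400,300),interpolation=2)
c=cv2.resize(t[130:245,180:345],(400,300),interpolation=2)
d=cv2.resize(s[255:395,285:460],(400,300),interpolation=2)
cv2.imwrite('pics/c1.png',np.vstack([np.hstack([a,b]),np.hstack([c,d])]))
for n in('top','scene'):
  for th in('bar','carrier'):
    for i,r in enumerate(bot.outline_of(n,th)):
      m=r['region'].astype(np.uint8); print(n,th,i,round(r['score'],2),m.sum(),cv2.minAreaRect(cv2.findNonZero(m)))
      np.save(f'{n}_{th}_{i}.npy',m)
for uv in((410,264),(457,321),(262,190),(283,288)): print(px2w('top',*uv,.03))
E
```

```text
top bar 0 0.92 412 ((457.3274230957031, 317.5885009765625), (54.706947326660156, 11.1555757522583), 30.379125595092773)
top bar 1 0.63 1053 ((414.20770263671875, 262.76153564453125), (16.99275779724121, 86.20413208007812), 29.744882583618164)
top carrier 0 0.85 5305 ((261.9554443359375, 189.44630432128906), (93.50016784667969, 145.63902282714844), 86.55778503417969)
scene bar 0 0.94 440 ((274.33233642578125, 131.247314453125), (43.76161575317383, 12.746438026428223), 69.67686462402344)
scene bar 1 0.73 1659 ((261.3516845703125, 183.78549194335938), (22.963459014892578, 100.79536437988281), 78.27488708496094)
scene carrier 0 0.63 10138 ((340.50836181640625, 356.6153564453125), (223.0862274169922, 150.47537231445312), 40.855377197265625)
[ 0.5223 -0.3292  0.03  ]
[ 0.3708 -0.4579  0.03  ]
[0.7172 0.084  0.03  ]
[0.4486 0.017  0.03  ]
```

View pics/c1.png

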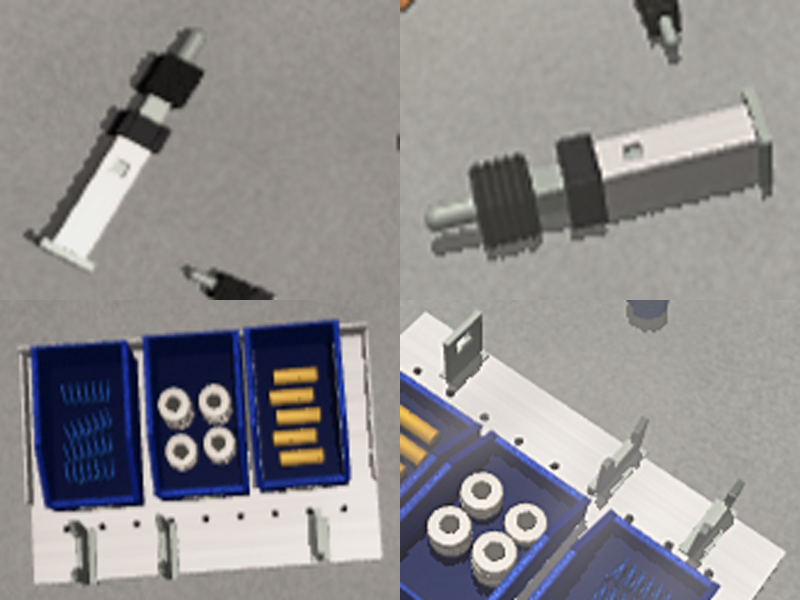

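```bash
cat > fit.py <<'E'
from h import *
from scipy.optimize import least_squares, minimize
np.set_printoptions(precision=4,suppress=True)
t=cv2.imread('pics/t.png');s=cv2.imread('pics/s.png')
def T(p,q): c,sn=np.cos(p[2]),np.sin(p[2]); q=np.atleast_2d(q); return np.c_[p[0]+c*q[:,0]-sn*q[:,1],p[1]+sn*q[:,0]+c*q[:,1],q[:,2]]
FL,FR=(-.125,.2,.012),(-.125,-.2,.012)
C=[('top',FL,(194.8,238.4)),('top',FR,(337.2,228.9)),('scene',FL,(452.1,373.1)),('scene',FR,(295.9,260.6)),('scene',(-.1,-.13,.065),(312.6,276))]
res=lambda p:np.concatenate([w2px(n,T(p,q)[0])-uv for n,q,uv in C])
r=least_squares(res,[.717,.084,0.05],loss='soft_l1');car=r.x
print('carrier',car,'\n',res(car).reshape(-1,2))
def boxes(sl):
    o=[((-.0725,-.0645),.024,(0,.040)),((-.0645,.0475),.015,(.005,.035)),((.0475,.0725),.020,(0,.040)),
       ((.0725,.0725+sl),.012,(.008,.032)),((.0745+sl,.1145+sl),.018,(.002,.038)),((.1145+sl,.1505+sl),.008,(.012,.028))]
    return [np.array([(x,y,z) for x in X for y in(-w,w) for z in Z]) for X,w,Z in o]
def mask(n,p,up=4):
    m=np.zeros((480*up,640*up),np.uint8)
    for b in boxes(p[3]):
        h=np.array([(w2px(n,q)+.5)*up for q in T(p,b)],np.float32)
        cv2.fillConvexPoly(m,cv2.convexHull(h).astype(int),1)
    return m
if __name__=='__main__':
    ref={n:cv2.resize(np.load(n+'_bar_1.npy'),None,fx=4,fy=4,interpolation=0) for n in('top','scene')}
    def cost(p): return sum(1-(mask(n,p)&ref[n]).sum()/(mask(n,p)|ref[n]).sum() for n in ref)
    best=None
    for yaw in(-.45,-.6):
        p0=np.array([.51,-.325,yaw,.015])
        sx=np.vstack([p0]+[p0+d for d in np.diag([.02,.02,.1,.008])])
        m=minimize(cost,p0,method='Nelder-Mead',options=dict(initial_simplex=sx,maxiter=250))
        if best is None or m.fun<best.fun: best=m
    bar=best.x; print('bar',bar,best.fun); np.save('bar.npy',bar); np.save('car.npy',car)
    U=5
    def draw(im,n,box,size):
        x0,y0,x1,y1=box; c=cv2.resize(im[y0:y1,x0:x1],size,interpolation=2); k=np.array([size[0]/(x1-x0),size[1]/(y1-y0)])
        f=lambda q:tuple(int(v) for v in (w2px(n,q)+.5-[x0,y0])*k)
        for b in boxes(bar[3]):
            P=T(bar,b); h=cv2.convexHull(np.array([f(q) for q in P],np.int32)); cv2.polylines(c,[h],True,(0,255,0),1)
        def L(pts,col):
            P=T(car,np.array(pts)); cv2.polylines(c,[np.array([f(q) for q in P],np.int32)],True,col,1)
        L([(-.125,.2,.012),(-.125,-.2,.012),(.125,-.2,.012),(.125,.2,.012)],(0,255,255))
        for y in(.136,.142,.042,.048): L([(-.125,y,.082),(-.1163,y,.065),(-.1163,y,.05),(-.0837,y,.05),(-.0837,y,.065),(-.075,y,.082)],(0,0,255))
        for y in(-.133,-.127): L([(-.112,y,.053),(-.088,y,.053),(-.088,y,.077),(-.112,y,.077)],(255,0,255))
        return c
    a=draw(t,'top',(375,215,495,315),(400,300));b=draw(s,'scene',(205,140,320,215),(400,300))
    c=draw(t,'top',(180,130,345,245),(400,300));d=draw(s,'scene',(285,255,460,395),(400,300))
    cv2.imwrite('pics/c2.png',np.vstack([np.hstack([a,b]),np.hstack([c,d])]))
E
python3 fit.py
```

```text
carrier [0.7247 0.0824 0.0926] 
 [[-0.8145 -0.9402]
 [ 0.1319 -0.9499]
 [ 1.1802 -0.0966]
 [-0.0705 -0.2492]
 [-0.3662 -2.7383]]Traceback (most recent call last):
  File "fit.py", line 28, in <module>
    m=minimize(cost,p0,method='Nelder-Mead',options=dict(initial_simplex=sx,maxiter=250))
    res = _minimize_neldermead(fun, x0, args, callback, bounds=bounds,
                               **options)
    fxr = func(xr)
    fx = function(np.copy(x), *(wrapper_args + args))
  File "fit.py", line 23, in cost
    def cost(p): return sum(1-(mask(n,p)&ref[n]).sum()/(mask(n,p)|ref[n]).sum() for n in ref)
                        ~~~^^^^^^^^^^^^^^^^^^^^^^^^^^^^^^^^^^^^^^^^^^^^^^^^^^^^^^^^^^^^^^^^^^
  File "fit.py", line 23, in <genexpr>
    def cost(p): return sum(1-(mask(n,p)&ref[n]).sum()/(mask(n,p)|ref[n]).sum() for n in ref)
                                                        ~~~~^^^^^
  File "fit.py", line 18, in mask
    h=np.array([(w2px(n,q)+.5)*up for q in T(p,b)],np.float32)
                 ~~~~^^^^^
  File "h.py", line 9, in w2px
    c,f,o,R=cal(n); q=R.T@(np.array(p)-o); return np.array([c['cx']+f*q[0]/-q[2], c['cy']-f*q[1]/-q[2]])
            ~~~^^^
  File "h.py", line 5, in cal
    c=bot.get_calibration(n); f=240/np.tan(np.radians(c['vfov'])/2); return c,f,np.array(c['origin']),Rot.from_quat(c["rotation"]).as_matrix()
ValueError: time passes only in moves, steps and waits
```

```bash
sed -i 's/^def cal/import functools\n@functools.cache\ndef cal/' h.py
python3 fit.py
```

```text
carrier [0.7247 0.0824 0.0926] 
 [[-0.8145 -0.9402]
 [ 0.1319 -0.9499]
 [ 1.1802 -0.0966]
 [-0.0705 -0.2492]
 [-0.3662 -2.7383]]
bar [ 0.4876 -0.3206 -0.5048  0.0154] 0.2378964342266856
```

View pics/c2.png

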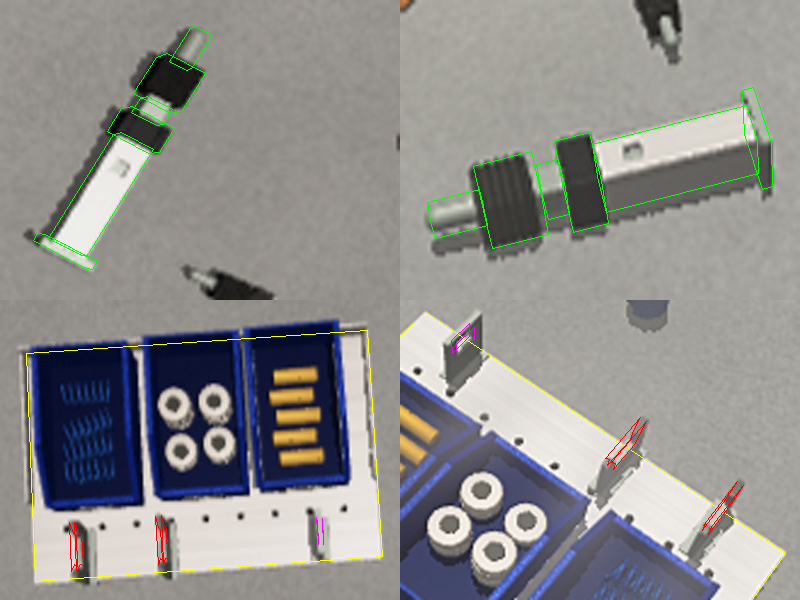

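The crop confirms the larger bar at (410,264) in the top view: window up, collar and ribbed grip, slide about 15 mm out. The carrier overlay (forks near (212,222) and (248,222), eye near (312,220)) agrees with the picture to about 1 px. Next I'll work out the approach move.

```bash
cat > go.py <<'E'
import sys; from h import *
np.set_printoptions(precision=4,suppress=True)
def plan(p,yaw,o=None):
    o=o or bot.get_obs(); R=Rot.from_quat(o['tool_rot']); Y=np.array([np.cos(yaw),np.sin(yaw),0]); Z=np.array([0,0,-1.])
    G=Rot.from_matrix(np.c_[np.cross(Y,Z),Y,Z])
    print('d',R.inv().apply(np.array(p)-o['eef_pos'])/.05,'w',(R.inv()*G).as_rotvec(degrees=True)/5,'tcp',o['eef_pos'],'j',o['joint_pos'],'F',o['ft_force'],'t',o['clock'])
if __name__=='__main__': a=[float(v) for v in sys.argv[1:]]; plan(a[:3],a[3])
E
python3 go.py .4876 -.3206 .13 1.066
```

```text
d [-11.4847 -12.0761   1.8104] w [-0.0001  0.      1.1693] tcp [0.196  0.46   0.2205] j [ 1.168   0.2406  0.005   1.3352 -0.      1.5708] F [ 0.1836  0.3336 -0.9991] t 1.0
```

Call:
drive_tool(
  rows=[
    {"dx": -0.3, "dy": -0.3, "hand": 70},
    {"dx": -0.9, "dy": -0.9, "hand": 70},
    {"dx": -1.5, "dy": -1.6, "hand": 70},
    {"dx": -2.1, "dy": -2.2, "hand": 70},
    {"dx": -2.7, "dy": -2.8, "hand": 70},
    {"dx": -3.3, "dy": -3.5, "hand": 70},
    {"dx": -3.9, "dy": -4.1, "hand": 70},
    {"dx": -4.5, "dy": -4.7, "hand": 70},
    {"dx": -5.1, "dy": -5.4, "hand": 70},
    {"dx": -5.7, "dy": -6.0, "hand": 70},
    {"dx": -6.3, "dy": -6.6, "hand": 70},
    {"dx": -6.9, "dy": -7.3, "hand": 70},
    {"dx": -7.5, "dy": -7.9, "hand": 70},
    {"dx": -8.1, "dy": -8.5, "hand": 70},
    {"dx": -8.7, "dy": -9.1, "wz": 0.3, "hand": 70},
    {"dx": -9.3, "dy": -9.8, "wz": 0.6, "hand": 70},
    {"dx": -9.9, "dy": -10.4, "dz": 0.5, "wz": 0.9, "hand": 70},
    {"dx": -10.5, "dy": -11.0, "dz": 1.0, "wz": 1.17, "hand": 70},
    {"dx": -11.1, "dy": -11.7, "dz": 1.5, "wz": 1.17, "hand": 70},
    {"dx": -11.48, "dy": -12.08, "dz": 1.81, "wz": 1.17, "hand": 70},
  ],
)

```text
invalid input at $.rows[0]: expected keys dx, dy, dz, wx, wy, wz, hand
```

```bash
python3 go.py .4876 -.3206 .018 1.066
```

```text
d [-11.4847 -12.0761   4.0504] w [-0.0001  0.      1.1693] tcp [0.196  0.46   0.2205] j [ 1.168   0.2406  0.005   1.3352 -0.      1.5708] F [ 0.1836  0.3336 -0.9991] t 1.0
```

Call:
drive_tool(
  rows=[
    {"dx": -0.3, "dy": -0.3, "dz": 0, "wx": 0, "wy": 0, "wz": 0, "hand": 70},
    {"dx": -0.9, "dy": -0.9, "dz": 0, "wx": 0, "wy": 0, "wz": 0, "hand": 70},
    {"dx": -1.5, "dy": -1.6, "dz": 0, "wx": 0, "wy": 0, "wz": 0, "hand": 70},
    {"dx": -2.1, "dy": -2.2, "dz": 0, "wx": 0, "wy": 0, "wz": 0, "hand": 70},
    {"dx": -2.7, "dy": -2.8, "dz": 0, "wx": 0, "wy": 0, "wz": 0, "hand": 70},
    {"dx": -3.3, "dy": -3.5, "dz": 0, "wx": 0, "wy": 0, "wz": 0, "hand": 70},
    {"dx": -3.9, "dy": -4.1, "dz": 0, "wx": 0, "wy": 0, "wz": 0, "hand": 70},
    {"dx": -4.5, "dy": -4.7, "dz": 0, "wx": 0, "wy": 0, "wz": 0, "hand": 70},
    {"dx": -5.1, "dy": -5.4, "dz": 0, "wx": 0, "wy": 0, "wz": 0, "hand": 70},
    {"dx": -5.7, "dy": -6.0, "dz": 0, "wx": 0, "wy": 0, "wz": 0.2, "hand": 70},
    {"dx": -6.3, "dy": -6.6, "dz": 0, "wx": 0, "wy": 0, "wz": 0.4, "hand": 70},
    {"dx": -6.9, "dy": -7.3, "dz": 0, "wx": 0, "wy": 0, "wz": 0.6, "hand": 70},
    {"dx": -7.5, "dy": -7.9, "dz": 0, "wx": 0, "wy": 0, "wz": 0.8, "hand": 70},
    {"dx": -8.1, "dy": -8.5, "dz": 0, "wx": 0, "wy": 0, "wz": 1.0, "hand": 70},
    {"dx": -8.7, "dy": -9.1, "dz": 0.3, "wx": 0, "wy": 0, "wz": 1.17, "hand": 70},
    {"dx": -9.3, "dy": -9.8, "dz": 0.6, "wx": 0, "wy": 0, "wz": 1.17, "hand": 70},
    {"dx": -9.9, "dy": -10.4, "dz": 0.9, "wx": 0, "wy": 0, "wz": 1.17, "hand": 70},
    {"dx": -10.5, "dy": -11.0, "dz": 1.2, "wx": 0, "wy": 0, "wz": 1.17, "hand": 70},
    {"dx": -11.1, "dy": -11.7, "dz": 1.5, "wx": 0, "wy": 0, "wz": 1.17, "hand": 70},
    {"dx": -11.48, "dy": -12.08, "dz": 1.81, "wx": 0, "wy": 0, "wz": 1.17, "hand": 70},
  ],
)

```text
clock: 3.0
eef_pos: [0.488, -0.3241, 0.1292]
tool_rot: [0.251, 0.968, -0.001, 0.001]
ft_force: [0.2, 0.1, -0.3]
grip_width: 0.0702
grasp_force: 0.0
```

```bash
python3 go.py .4876 -.3206 .018 1.066
```

```text
d [0.044  0.0593 2.2237] w [-0.0079  0.0166 -0.0282] tcp [ 0.488  -0.3241  0.1292] j [-0.586   0.4596  0.0791  1.1888 -0.0006 -0.0787] F [ 0.1514  0.1309 -0.3283] t 3.0
```

Call:
drive_tool(
  rows=[
    {"dx": 0, "dy": 0, "dz": 0.6, "wx": 0, "wy": 0, "wz": 0, "hand": 70},
    {"dx": 0, "dy": 0, "dz": 1.3, "wx": 0, "wy": 0, "wz": 0, "hand": 70},
    {"dx": 0, "dy": 0, "dz": 1.9, "wx": 0, "wy": 0, "wz": 0, "hand": 70},
    {"dx": 0, "dy": 0, "dz": 2.24, "wx": 0, "wy": 0, "wz": 0, "hand": 70},
    {"dx": 0, "dy": 0, "dz": 2.24, "wx": 0, "wy": 0, "wz": 0, "hand": 70},
    {"dx": 0, "dy": 0, "dz": 2.24, "wx": 0, "wy": 0, "wz": 0, "hand": 20},
    {"dx": 0, "dy": 0, "dz": 2.24, "wx": 0, "wy": 0, "wz": 0, "hand": 20},
    {"dx": 0, "dy": 0, "dz": 2.24, "wx": 0, "wy": 0, "wz": 0, "hand": 20},
    {"dx": 0, "dy": 0, "dz": 2.24, "wx": 0, "wy": 0, "wz": 0, "hand": 20},
    {"dx": 0, "dy": 0, "dz": 2.24, "wx": 0, "wy": 0, "wz": 0, "hand": 20},
    {"dx": 0, "dy": 0, "dz": 2.24, "wx": 0, "wy": 0, "wz": 0, "hand": 20},
  ],
)

```text
clock: 4.1
eef_pos: [0.4889, -0.3211, 0.0202]
tool_rot: [0.25, 0.968, -0.0, 0.002]
ft_force: [1.3, 2.8, 5.9]
grip_width: 0.0273
grasp_force: 59.1
```

```bash
python3 go.py .4876 -.3206 .2 1.066
```

```text
d [ 0.0125 -0.0022 -3.5954] w [0.0073 0.0456 0.005 ] tcp [ 0.4889 -0.3211  0.0202] j [-0.5816  0.5588 -0.0679  0.9402  0.0009 -0.0772] F [1.3061 2.8249 5.946 ] t 4.1
```

Call:
drive_tool(
  rows=[
    {"dx": 0, "dy": 0, "dz": -0.2, "wx": 0, "wy": 0, "wz": 0, "hand": 20},
    {"dx": 0, "dy": 0, "dz": -0.7, "wx": 0, "wy": 0, "wz": 0, "hand": 20},
    {"dx": 0, "dy": 0, "dz": -1.2, "wx": 0, "wy": 0, "wz": 0, "hand": 20},
    {"dx": 0, "dy": 0, "dz": -1.8, "wx": 0, "wy": 0, "wz": 0, "hand": 20},
    {"dx": 0, "dy": 0, "dz": -2.4, "wx": 0, "wy": 0, "wz": 0, "hand": 20},
    {"dx": 0, "dy": 0, "dz": -3.0, "wx": 0, "wy": 0, "wz": 0, "hand": 20},
    {"dx": 0, "dy": 0, "dz": -3.5, "wx": 0, "wy": 0, "wz": 0, "hand": 20},
    {"dx": 0, "dy": 0, "dz": -3.64, "wx": 0, "wy": 0, "wz": 0, "hand": 20},
    {"dx": 0, "dy": 0, "dz": -3.64, "wx": 0, "wy": 0, "wz": 0, "hand": 20},
    {"dx": 0, "dy": 0, "dz": -3.64, "wx": 0, "wy": 0, "wz": 0, "hand": 20},
  ],
)

```text
clock: 5.1
eef_pos: [0.4862, -0.3201, 0.1981]
tool_rot: [0.25, 0.968, 0.001, -0.002]
ft_force: [0.4, -0.4, -6.8]
grip_width: 0.0273
grasp_force: 60.3
```

```bash
python3 go.py .6174 .1563 .2 .0926
```

```text
d [ 2.3133  9.6074 -0.0275] w [-0.0178 -0.0377 11.1526] tcp [ 0.4862 -0.3201  0.1981] j [-0.5821  0.4173  0.1967  1.3537 -0.0001 -0.0772] F [ 0.4183 -0.442  -6.8036] t 5.1
```

Call:
drive_tool(
  rows=[
    {"dx": 0.1, "dy": 0.4, "dz": 0, "wx": 0, "wy": 0, "wz": 0.5, "hand": 20},
    {"dx": 0.25, "dy": 1.1, "dz": 0, "wx": 0, "wy": 0, "wz": 1.3, "hand": 20},
    {"dx": 0.45, "dy": 1.9, "dz": 0, "wx": 0, "wy": 0, "wz": 2.2, "hand": 20},
    {"dx": 0.65, "dy": 2.7, "dz": 0, "wx": 0, "wy": 0, "wz": 3.1, "hand": 20},
    {"dx": 0.85, "dy": 3.5, "dz": 0, "wx": 0, "wy": 0, "wz": 4.1, "hand": 20},
    {"dx": 1.05, "dy": 4.3, "dz": 0, "wx": 0, "wy": 0, "wz": 5.0, "hand": 20},
    {"dx": 1.25, "dy": 5.1, "dz": 0, "wx": 0, "wy": 0, "wz": 5.9, "hand": 20},
    {"dx": 1.45, "dy": 5.9, "dz": 0, "wx": 0, "wy": 0, "wz": 6.8, "hand": 20},
    {"dx": 1.6, "dy": 6.7, "dz": 0, "wx": 0, "wy": 0, "wz": 7.7, "hand": 20},
    {"dx": 1.8, "dy": 7.5, "dz": 0, "wx": 0, "wy": 0, "wz": 8.6, "hand": 20},
    {"dx": 2.0, "dy": 8.3, "dz": 0, "wx": 0, "wy": 0, "wz": 9.6, "hand": 20},
    {"dx": 2.15, "dy": 8.9, "dz": 0, "wx": 0, "wy": 0, "wz": 10.4, "hand": 20},
    {"dx": 2.25, "dy": 9.4, "dz": 0, "wx": 0, "wy": 0, "wz": 10.9, "hand": 20},
    {"dx": 2.3, "dy": 9.6, "dz": 0, "wx": 0, "wy": 0, "wz": 11.15, "hand": 20},
    {"dx": 2.3, "dy": 9.6, "dz": 0, "wx": 0, "wy": 0, "wz": 11.15, "hand": 20},
    {"dx": 2.3, "dy": 9.6, "dz": 0, "wx": 0, "wy": 0, "wz": 11.15, "hand": 20},
    {"dx": 2.3, "dy": 9.6, "dz": 0, "wx": 0, "wy": 0, "wz": 11.15, "hand": 20},
  ],
)

```text
clock: 6.8
eef_pos: [0.6182, 0.1539, 0.199]
tool_rot: [0.674, 0.739, -0.001, -0.0]
ft_force: [0.3, -0.1, -4.4]
grip_width: 0.0274
grasp_force: 60.4
```

```bash
python3 go.py .6174 .1563 .13 .0926; python3 - <<'E'
from h import *
t=bot.camera('top')[:,:,::-1];s=bot.camera('scene')[:,:,::-1]
cv2.imwrite('pics/t3.png',t);cv2.imwrite('pics/s3.png',s)
a=cv2.resize(t[130:260,180:345],(400,400),interpolation=2);b=cv2.resize(s[160:390,230:460],(400,400),interpolation=2)
cv2.imwrite('pics/c3.png',np.hstack([a,b]))
E
```

```text
d [ 0.0499 -0.0087  1.3796] w [-0.0244  0.0072 -0.0059] tcp [0.6182 0.1539 0.199 ] j [ 0.2442  0.5312  0.3792  1.421  -0.0003  1.7229] F [ 0.3302 -0.1379 -4.4354] t 6.8
```

View pics/c3.png

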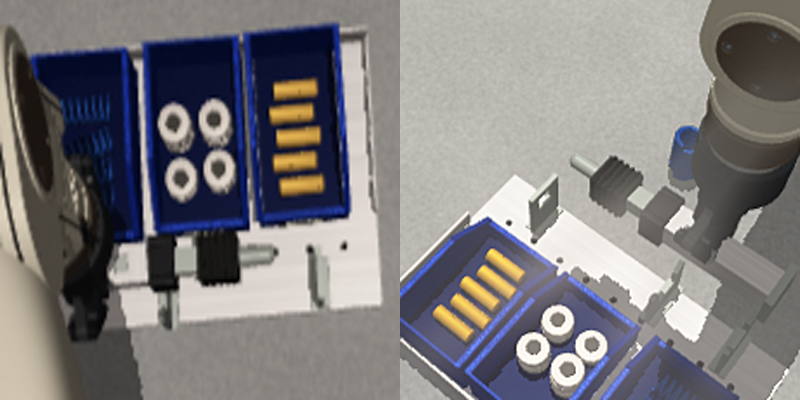

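Call:
drive_tool(
  rows=[
    {"dx": 0, "dy": 0, "dz": 0.4, "wx": 0, "wy": 0, "wz": 0, "hand": 20},
    {"dx": 0, "dy": 0, "dz": 0.9, "wx": 0, "wy": 0, "wz": 0, "hand": 20},
    {"dx": 0, "dy": 0, "dz": 1.4, "wx": 0, "wy": 0, "wz": 0, "hand": 20},
    {"dx": 0, "dy": 0, "dz": 1.8, "wx": 0, "wy": 0, "wz": 0, "hand": 20},
    {"dx": 0, "dy": 0, "dz": 1.9, "wx": 0, "wy": 0, "wz": 0, "hand": 20},
    {"dx": 0, "dy": 0, "dz": 1.9, "wx": 0, "wy": 0, "wz": 0, "hand": 20},
    {"dx": 0, "dy": 0, "dz": 1.9, "wx": 0, "wy": 0, "wz": 0, "hand": 20},
    {"dx": 0, "dy": 0, "dz": 1.9, "wx": 0, "wy": 0, "wz": 0, "hand": 20},
  ],
)

```text
clock: 7.7
eef_pos: [0.6201, 0.1552, 0.1069]
tool_rot: [0.674, 0.739, 0.001, 0.001]
ft_force: [-0.1, -0.3, -4.5]
grip_width: 0.0274
grasp_force: 60.5
```

```bash
python3 go.py .6174 .1563 .065 .0926; python3 - <<'E'
from h import *
from fit import T,boxes
car=np.load('car.npy');o=bot.get_obs();s=bot.camera('scene')[:,:,::-1].copy();t=bot.camera('top')[:,:,::-1].copy()
p=o['eef_pos'];bz=p[2]-.0202;yaw=car[2]-np.pi/2
R=Rot.from_quat(o['tool_rot']).as_matrix();y=np.arctan2(R[1,1],R[0,1])-np.pi/2;print('baryaw err',y-yaw)
def draw(im,n,box,size):
    x0,y0,x1,y1=box; c=cv2.resize(im[y0:y1,x0:x1],size,interpolation=2); k=np.array([size[0]/(x1-x0),size[1]/(y1-y0)])
    f=lambda q:tuple(int(v) for v in (w2px(n,q)+.5-[x0,y0])*k)
    for b in boxes(.0154):
        P=T([p[0],p[1],y],b)+[0,0,bz]; cv2.polylines(c,[cv2.convexHull(np.array([f(q) for q in P],np.int32))],True,(0,255,0),1)
    for yy in(.136,.142,.042,.048):
        P=T(car,np.array([(-.125,yy,.082),(-.1163,yy,.065),(-.1163,yy,.05),(-.0837,yy,.05),(-.0837,yy,.065),(-.075,yy,.082)])); cv2.polylines(c,[np.array([f(q) for q in P],np.int32)],False,(0,0,255),1)
    return c
cv2.imwrite('pics/c4.png',np.hstack([draw(t,'top',(230,190,330,260),(300,300)),draw(s,'scene',(300,230,450,365),(500,450))[:300*450//300][:450] if 0 else draw(s,'scene',(310,250,450,334),(500,300))]))
E
```

```text
d [ 0.0267 -0.0545  0.8384] w [ 0.0391 -0.0053  0.0013] tcp [0.6201 0.1552 0.1069] j [ 0.2453  0.5769  0.2138  1.2043 -0.0001  1.7233] F [-0.0865 -0.2568 -4.4908] t 7.7
carrier [0.7247 0.0824 0.0926] 
 [[-0.8145 -0.9402]
 [ 0.1319 -0.9499]
 [ 1.1802 -0.0966]
 [-0.0705 -0.2492]
 [-0.3662 -2.7383]]
baryaw err 0.00012922812522431215
```

View pics/c4.png

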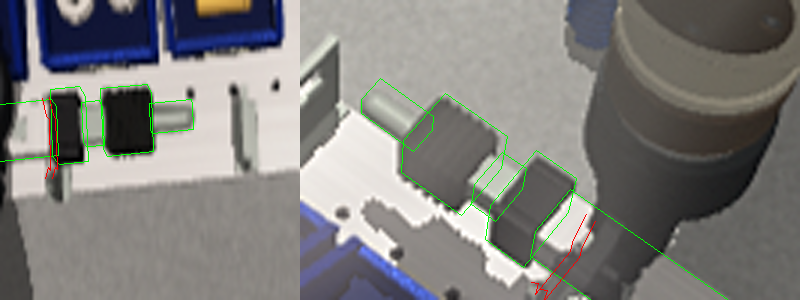

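The bar matches the predicted overlay within about 1 px: collar at (255,226) top, just right of the inner fork. The TCP sits about 3 mm too far in x. I'll correct this while lowering into the flares.

Call:
drive_tool(
  rows=[
    {"dx": 0, "dy": -0.03, "dz": 0.1, "wx": 0, "wy": 0, "wz": 0, "hand": 20},
    {"dx": 0, "dy": -0.06, "dz": 0.2, "wx": 0, "wy": 0, "wz": 0, "hand": 20},
    {"dx": 0, "dy": -0.06, "dz": 0.25, "wx": 0, "wy": 0, "wz": 0, "hand": 20},
    {"dx": 0, "dy": -0.06, "dz": 0.3, "wx": 0, "wy": 0, "wz": 0, "hand": 20},
    {"dx": 0, "dy": -0.06, "dz": 0.3, "wx": 0, "wy": 0, "wz": 0, "hand": 20},
    {"dx": 0, "dy": -0.06, "dz": 0.3, "wx": 0, "wy": 0, "wz": 0, "hand": 20},
  ],
)

```text
clock: 8.4
eef_pos: [0.6159, 0.1548, 0.0899]
tool_rot: [0.674, 0.739, -0.0, -0.0]
ft_force: [-0.8, -0.9, -6.0]
grip_width: 0.0272
grasp_force: 60.5
```

```bash
python3 go.py .6165 .1563 .065 .0926
```

```text
d [0.0292 0.0155 0.4976] w [-0.0016  0.0008  0.0033] tcp [0.6159 0.1548 0.0899] j [ 0.2462  0.5842  0.18    1.1667 -0.      1.7241] F [-0.7979 -0.9488 -5.9665] t 8.4
```

Call:
drive_tool(
  rows=[
    {"dx": 0, "dy": 0, "dz": 0.05, "wx": 0, "wy": 0, "wz": 0, "hand": 20},
    {"dx": 0, "dy": 0, "dz": 0.1, "wx": 0, "wy": 0, "wz": 0, "hand": 20},
    {"dx": 0, "dy": 0, "dz": 0.1, "wx": 0, "wy": 0, "wz": 0, "hand": 20},
  ],
)

```text
clock: 8.7
eef_pos: [0.6155, 0.1547, 0.0845]
tool_rot: [0.674, 0.739, -0.0, -0.0]
ft_force: [0.1, -0.4, -5.8]
grip_width: 0.0273
grasp_force: 60.4
```

Call:
drive_tool(
  rows=[
    {"dx": 0, "dy": 0, "dz": 0.04, "wx": 0, "wy": 0, "wz": 0, "hand": 20},
    {"dx": 0, "dy": 0, "dz": 0.06, "wx": 0, "wy": 0, "wz": 0, "hand": 20},
  ],
)

```text
clock: 8.9
eef_pos: [0.6158, 0.1548, 0.0818]
tool_rot: [0.674, 0.739, -0.0, -0.0]
ft_force: [-0.0, -0.7, -5.0]
grip_width: 0.0269
grasp_force: 60.5
```

Call:
drive_tool(
  rows=[
    {"dx": 0, "dy": 0, "dz": 0.04, "wx": 0, "wy": 0, "wz": 0, "hand": 20},
    {"dx": 0, "dy": 0, "dz": 0.06, "wx": 0, "wy": 0, "wz": 0, "hand": 20},
  ],
)

```text
clock: 9.1
eef_pos: [0.6157, 0.1547, 0.0787]
tool_rot: [0.674, 0.739, -0.0, -0.0]
ft_force: [-0.2, 0.1, -4.6]
grip_width: 0.0272
grasp_force: 60.5
```

Call:
drive_tool(
  rows=[
    {"dx": 0, "dy": 0, "dz": 0.03, "wx": 0, "wy": 0, "wz": 0, "hand": 20},
    {"dx": 0, "dy": 0, "dz": 0.05, "wx": 0, "wy": 0, "wz": 0, "hand": 20},
  ],
)

```text
clock: 9.3
eef_pos: [0.6158, 0.1548, 0.0763]
tool_rot: [0.674, 0.739, -0.0, -0.0]
ft_force: [0.3, -0.8, -5.6]
grip_width: 0.0273
grasp_force: 60.5
```

Still free of contact; the tube bottom is at about 61 mm. I'll keep lowering gently.

Call:
drive_tool(
  rows=[
    {"dx": 0, "dy": 0, "dz": 0.03, "wx": 0, "wy": 0, "wz": 0, "hand": 20},
    {"dx": 0, "dy": 0, "dz": 0.06, "wx": 0, "wy": 0, "wz": 0, "hand": 20},
  ],
)

```text
clock: 9.5
eef_pos: [0.6159, 0.1548, 0.0734]
tool_rot: [0.674, 0.739, 0.0, 0.0]
ft_force: [0.2, 0.5, -5.4]
grip_width: 0.0274
grasp_force: 60.5
```

Call:
drive_tool(
  rows=[
    {"dx": 0, "dy": 0, "dz": 0.03, "wx": 0, "wy": 0, "wz": 0, "hand": 20},
    {"dx": 0, "dy": 0, "dz": 0.05, "wx": 0, "wy": 0, "wz": 0, "hand": 20},
  ],
)

```text
clock: 9.7
eef_pos: [0.6158, 0.1547, 0.0708]
tool_rot: [0.674, 0.739, -0.0, -0.0]
ft_force: [-0.9, 0.1, -5.6]
grip_width: 0.0271
grasp_force: 60.5
```

Call:
drive_tool(
  rows=[
    {"dx": 0, "dy": 0, "dz": 0.03, "wx": 0, "wy": 0, "wz": 0, "hand": 20},
    {"dx": 0, "dy": 0, "dz": 0.05, "wx": 0, "wy": 0, "wz": 0, "hand": 20},
  ],
)

```text
clock: 9.9
eef_pos: [0.6158, 0.1548, 0.0683]
tool_rot: [0.674, 0.739, -0.0, -0.0]
ft_force: [-0.4, 0.4, -6.3]
grip_width: 0.0271
grasp_force: 60.5
```

Call:
drive_tool(
  rows=[
    {"dx": 0, "dy": 0, "dz": 0.02, "wx": 0, "wy": 0, "wz": 0, "hand": 20},
    {"dx": 0, "dy": 0, "dz": 0.04, "wx": 0, "wy": 0, "wz": 0, "hand": 20},
  ],
)

```text
clock: 10.1
eef_pos: [0.6159, 0.1548, 0.0664]
tool_rot: [0.674, 0.739, 0.0, -0.0]
ft_force: [-0.0, -0.0, -4.6]
grip_width: 0.0274
grasp_force: 60.5
```

Call:
drive_tool(
  rows=[
    {"dx": 0, "dy": 0, "dz": 0.02, "wx": 0, "wy": 0, "wz": 0, "hand": 20},
    {"dx": 0, "dy": 0, "dz": 0.02, "wx": 0, "wy": 0, "wz": 0, "hand": 20},
  ],
)

```text
clock: 10.3
eef_pos: [0.6159, 0.155, 0.0658]
tool_rot: [0.673, 0.739, 0.0, -0.0]
ft_force: [-0.8, 0.2, -3.2]
grip_width: 0.0273
grasp_force: 60.7
```

Call:
drive_tool(
  rows=[
    {"dx": 0, "dy": 0, "dz": 0, "wx": 0, "wy": 0, "wz": 0, "hand": 32},
    {"dx": 0, "dy": 0, "dz": 0, "wx": 0, "wy": 0, "wz": 0, "hand": 38},
    {"dx": 0, "dy": 0, "dz": 0, "wx": 0, "wy": 0, "wz": 0, "hand": 48},
    {"dx": 0, "dy": 0, "dz": 0, "wx": 0, "wy": 0, "wz": 0, "hand": 52},
    {"dx": 0, "dy": 0, "dz": 0, "wx": 0, "wy": 0, "wz": 0, "hand": 52},
    {"dx": 0, "dy": 0, "dz": 0, "wx": 0, "wy": 0, "wz": 0, "hand": 52},
    {"dx": 0, "dy": 0, "dz": -0.3, "wx": 0, "wy": 0, "wz": 0, "hand": 52},
    {"dx": 0, "dy": 0, "dz": -0.8, "wx": 0, "wy": 0, "wz": 0, "hand": 52},
    {"dx": 0, "dy": 0, "dz": -1.3, "wx": 0, "wy": 0, "wz": 0, "hand": 52},
    {"dx": 0, "dy": 0, "dz": -1.6, "wx": 0, "wy": 0, "wz": 0, "hand": 52},
    {"dx": 0, "dy": 0, "dz": -1.6, "wx": 0, "wy": 0, "wz": 0, "hand": 52},
  ],
)

```text
clock: 11.4
eef_pos: [0.6178, 0.1552, 0.1486]
tool_rot: [0.674, 0.739, 0.002, 0.002]
ft_force: [1.1, -0.1, -0.7]
grip_width: 0.0525
grasp_force: 0.0
```

```bash
sed -i "s/^C=.*/&/" fit.py; python3 go.py .6165 .1563 .145 .0926; python3 - <<'E'
from h import *
from fit import T,boxes
car=np.load('car.npy');s=bot.camera('scene')[:,:,::-1].copy();t=bot.camera('top')[:,:,::-1].copy()
yaw=car[2]-np.pi/2; O=T(car,(-.1,.0835,0))[0]
def draw(im,n,box,size):
    x0,y0,x1,y1=box; c=cv2.resize(im[y0:y1,x0:x1],size,interpolation=2); k=np.array([size[0]/(x1-x0),size[1]/(y1-y0)])
    f=lambda q:tuple(int(v) for v in (w2px(n,q)+.5-[x0,y0])*k)
    for b in boxes(.0154)[2:]:
        P=T([O[0],O[1],yaw],b)+[0,0,.045]; cv2.polylines(c,[cv2.convexHull(np.array([f(q) for q in P],np.int32))],True,(0,255,0),1)
    return c
cv2.imwrite('pics/c5.png',np.hstack([draw(t,'top',(230,190,330,260),(320,300)),draw(s,'scene',(290,250,460,390),(480,400))[:300*1] if 0 else draw(s,'scene',(290,255,460,375),(425,300))]))
E
```

```text
d [ 0.024  -0.0234  0.0723] w [ 0.068  -0.0099  0.0022] tcp [0.6178 0.1552 0.1486] j [ 0.2462  0.5445  0.2702  1.2904 -0.0001  1.7242] F [ 1.1438 -0.0916 -0.7376] t 11.4
carrier [0.7247 0.0824 0.0926] 
 [[-0.8145 -0.9402]
 [ 0.1319 -0.9499]
 [ 1.1802 -0.0966]
 [-0.0705 -0.2492]
 [-0.3662 -2.7383]]
```

View pics/c5.png

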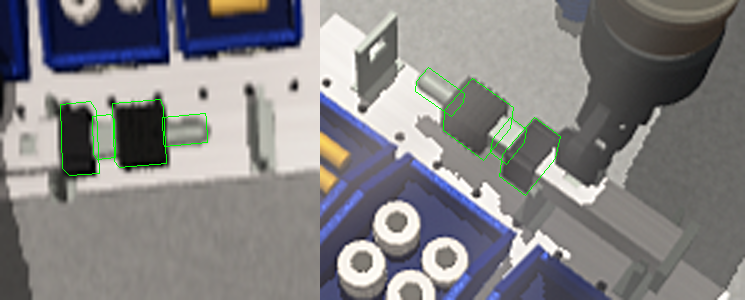

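Bar lies in both forks: collar at (255,220) top, just right of the inner fork, and the foot plate outside the outer fork in the scene view. Grip is centred near (274,221). Next I move to the grip.

```bash
python3 go.py .6261 .0473 .145 .0926
```

```text
d [-2.1596  0.0056  0.0048] w [ 0.0016 -0.0001  0.0038] tcp [0.6158 0.1548 0.1452] j [ 0.2463  0.5472  0.2658  1.2892 -0.      1.7241] F [-0.1692 -0.2432 -0.1724] t 11.5
```

Call:
drive_tool(
  rows=[
    {"dx": -0.4, "dy": 0, "dz": 0, "wx": 0, "wy": 0, "wz": 0, "hand": 55},
    {"dx": -1.1, "dy": 0, "dz": 0, "wx": 0, "wy": 0, "wz": 0, "hand": 55},
    {"dx": -1.8, "dy": 0, "dz": 0, "wx": 0, "wy": 0, "wz": 0, "hand": 55},
    {"dx": -2.16, "dy": 0, "dz": 0, "wx": 0, "wy": 0, "wz": 0, "hand": 55},
    {"dx": -2.16, "dy": 0, "dz": 0, "wx": 0, "wy": 0, "wz": 0, "hand": 55},
    {"dx": -2.16, "dy": 0, "dz": 0.3, "wx": 0, "wy": 0, "wz": 0, "hand": 55},
    {"dx": -2.16, "dy": 0, "dz": 0.8, "wx": 0, "wy": 0, "wz": 0, "hand": 55},
    {"dx": -2.16, "dy": 0, "dz": 1.2, "wx": 0, "wy": 0, "wz": 0, "hand": 55},
    {"dx": -2.16, "dy": 0, "dz": 1.5, "wx": 0, "wy": 0, "wz": 0, "hand": 55},
    {"dx": -2.16, "dy": 0, "dz": 1.66, "wx": 0, "wy": 0, "wz": 0, "hand": 55},
    {"dx": -2.16, "dy": 0, "dz": 1.66, "wx": 0, "wy": 0, "wz": 0, "hand": 55},
    {"dx": -2.16, "dy": 0, "dz": 1.66, "wx": 0, "wy": 0, "wz": 0, "hand": 55},
  ],
)

```text
clock: 12.7
eef_pos: [0.6261, 0.0479, 0.0628]
tool_rot: [0.673, 0.739, 0.0, 0.0]
ft_force: [0.6, -0.3, -0.8]
grip_width: 0.0551
grasp_force: 0.0
```

Call:
drive_tool(
  rows=[
    {"dx": 0, "dy": 0, "dz": 0, "wx": 0, "wy": 0, "wz": 0, "hand": 45},
    {"dx": 0, "dy": 0, "dz": 0, "wx": 0, "wy": 0, "wz": 0, "hand": 38},
    {"dx": 0, "dy": 0, "dz": 0, "wx": 0, "wy": 0, "wz": 0, "hand": 30},
    {"dx": 0, "dy": 0, "dz": 0, "wx": 0, "wy": 0, "wz": 0, "hand": 25},
    {"dx": 0, "dy": 0, "dz": 0, "wx": 0, "wy": 0, "wz": 0, "hand": 25},
    {"dx": 0, "dy": 0, "dz": 0, "wx": 0, "wy": 0, "wz": 0, "hand": 25},
  ],
)

```text
clock: 13.3
eef_pos: [0.6265, 0.0471, 0.0632]
tool_rot: [0.674, 0.739, 0.0, 0.001]
ft_force: [1.4, -1.1, 3.6]
grip_width: 0.0339
grasp_force: 60.5
```

```bash
python3 go.py .6261 .0473 .062 .0926
```

```text
d [ 0.0055 -0.0072  0.0235] w [ 0.0178  0.0027 -0.0008] tcp [0.6265 0.0471 0.0632] j [ 0.0751  0.5925  0.1199  1.0966 -0.0002  1.5533] F [ 1.3725 -1.0884  3.5786] t 13.3
```

Call:
drive_tool(
  rows=[
    {"dx": -0.03, "dy": 0, "dz": 0, "wx": 0, "wy": 0, "wz": 0, "hand": 25},
    {"dx": -0.07, "dy": 0, "dz": 0, "wx": 0, "wy": 0, "wz": 0, "hand": 25},
    {"dx": -0.11, "dy": 0, "dz": 0, "wx": 0, "wy": 0, "wz": 0, "hand": 25},
    {"dx": -0.15, "dy": 0, "dz": 0, "wx": 0, "wy": 0, "wz": 0, "hand": 25},
    {"dx": -0.19, "dy": 0, "dz": 0, "wx": 0, "wy": 0, "wz": 0, "hand": 25},
    {"dx": -0.23, "dy": 0, "dz": 0, "wx": 0, "wy": 0, "wz": 0, "hand": 25},
    {"dx": -0.27, "dy": 0, "dz": 0, "wx": 0, "wy": 0, "wz": 0, "hand": 25},
    {"dx": -0.31, "dy": 0, "dz": 0, "wx": 0, "wy": 0, "wz": 0, "hand": 25},
  ],
)

```text
clock: 14.1
eef_pos: [0.627, 0.0326, 0.0622]
tool_rot: [0.673, 0.739, 0.0, -0.001]
ft_force: [-0.2, 6.3, 0.3]
grip_width: 0.0341
grasp_force: 60.3
```

Call:
drive_tool(
  rows=[
    {"dx": -0.04, "dy": 0, "dz": 0, "wx": 0, "wy": 0, "wz": 0, "hand": 25},
    {"dx": -0.08, "dy": 0, "dz": 0, "wx": 0, "wy": 0, "wz": 0, "hand": 25},
    {"dx": -0.12, "dy": 0, "dz": 0, "wx": 0, "wy": 0, "wz": 0, "hand": 25},
    {"dx": -0.16, "dy": 0, "dz": 0, "wx": 0, "wy": 0, "wz": 0, "hand": 25},
    {"dx": -0.2, "dy": 0, "dz": 0, "wx": 0, "wy": 0, "wz": 0, "hand": 25},
    {"dx": -0.24, "dy": 0, "dz": 0, "wx": 0, "wy": 0, "wz": 0, "hand": 25},
  ],
)

```text
clock: 14.7
eef_pos: [0.628, 0.0206, 0.062]
tool_rot: [0.673, 0.739, 0.0, -0.001]
ft_force: [1.7, 5.2, 0.0]
grip_width: 0.0337
grasp_force: 60.2
```

Call:
drive_tool(
  rows=[
    {"dx": -0.04, "dy": 0, "dz": 0, "wx": 0, "wy": 0, "wz": 0, "hand": 25},
    {"dx": -0.08, "dy": 0, "dz": 0, "wx": 0, "wy": 0, "wz": 0, "hand": 25},
    {"dx": -0.12, "dy": 0, "dz": 0, "wx": 0, "wy": 0, "wz": 0, "hand": 25},
    {"dx": -0.16, "dy": 0, "dz": 0, "wx": 0, "wy": 0, "wz": 0, "hand": 25},
    {"dx": -0.2, "dy": 0, "dz": 0, "wx": 0, "wy": 0, "wz": 0, "hand": 25},
  ],
)

```text
clock: 15.2
eef_pos: [0.6289, 0.0107, 0.0618]
tool_rot: [0.673, 0.739, 0.0, -0.001]
ft_force: [1.3, 5.4, -0.1]
grip_width: 0.0341
grasp_force: 60.1
```

Call:
drive_tool(
  rows=[
    {"dx": -0.04, "dy": 0, "dz": 0, "wx": 0, "wy": 0, "wz": 0, "hand": 25},
    {"dx": -0.08, "dy": 0, "dz": 0, "wx": 0, "wy": 0, "wz": 0, "hand": 25},
    {"dx": -0.12, "dy": 0, "dz": 0, "wx": 0, "wy": 0, "wz": 0, "hand": 25},
    {"dx": -0.16, "dy": 0, "dz": 0, "wx": 0, "wy": 0, "wz": 0, "hand": 25},
    {"dx": -0.2, "dy": 0, "dz": 0, "wx": 0, "wy": 0, "wz": 0, "hand": 25},
  ],
)

```text
clock: 15.7
eef_pos: [0.6296, 0.0007, 0.0616]
tool_rot: [0.673, 0.739, 0.0, -0.001]
ft_force: [1.0, 5.7, -0.1]
grip_width: 0.0339
grasp_force: 60.1
```

Call:
drive_tool(
  rows=[
    {"dx": -0.04, "dy": 0, "dz": 0, "wx": 0, "wy": 0, "wz": 0, "hand": 25},
    {"dx": -0.08, "dy": 0, "dz": 0, "wx": 0, "wy": 0, "wz": 0, "hand": 25},
    {"dx": -0.12, "dy": 0, "dz": 0, "wx": 0, "wy": 0, "wz": 0, "hand": 25},
    {"dx": -0.16, "dy": 0, "dz": 0, "wx": 0, "wy": 0, "wz": 0, "hand": 25},
  ],
)

```text
clock: 16.1
eef_pos: [0.6303, -0.0072, 0.0615]
tool_rot: [0.673, 0.739, 0.0, -0.001]
ft_force: [1.0, 6.2, -0.4]
grip_width: 0.0339
grasp_force: 60.0
```

Call:
drive_tool(
  rows=[
    {"dx": -0.04, "dy": 0, "dz": 0, "wx": 0, "wy": 0, "wz": 0, "hand": 25},
    {"dx": -0.08, "dy": 0, "dz": 0, "wx": 0, "wy": 0, "wz": 0, "hand": 25},
  ],
)

```text
clock: 16.3
eef_pos: [0.6306, -0.0112, 0.0614]
tool_rot: [0.673, 0.739, -0.0, -0.001]
ft_force: [0.7, 6.3, -0.6]
grip_width: 0.0339
grasp_force: 60.0
```

Call:
drive_tool(
  rows=[
    {"dx": -0.04, "dy": 0, "dz": 0, "wx": 0, "wy": 0, "wz": 0, "hand": 25},
  ],
)

```text
clock: 16.4
eef_pos: [0.6307, -0.0132, 0.0614]
tool_rot: [0.673, 0.739, -0.0, -0.001]
ft_force: [0.8, 5.9, -0.6]
grip_width: 0.0338
grasp_force: 60.0
```

Travel is 61.5 mm. I'll continue one row at a time.

Call:
drive_tool(
  rows=[
    {"dx": -0.04, "dy": 0, "dz": 0, "wx": 0, "wy": 0, "wz": 0, "hand": 25},
  ],
)

```text
clock: 16.5
eef_pos: [0.6309, -0.0152, 0.0614]
tool_rot: [0.674, 0.739, -0.0, -0.001]
ft_force: [0.4, 5.4, -1.3]
grip_width: 0.0341
grasp_force: 60.0
```

Call:
drive_tool(
  rows=[
    {"dx": -0.04, "dy": 0, "dz": 0, "wx": 0, "wy": 0, "wz": 0, "hand": 25},
  ],
)

```text
clock: 16.6
eef_pos: [0.6311, -0.0173, 0.0614]
tool_rot: [0.674, 0.739, -0.0, -0.001]
ft_force: [0.6, 5.6, -1.0]
grip_width: 0.0342
grasp_force: 60.0
```

Call:
drive_tool(
  rows=[
    {"dx": -0.04, "dy": 0, "dz": 0, "wx": 0, "wy": 0, "wz": 0, "hand": 25},
  ],
)

```text
clock: 16.7
eef_pos: [0.6313, -0.0198, 0.0615]
tool_rot: [0.674, 0.739, -0.001, -0.001]
ft_force: [0.8, 3.0, -0.9]
grip_width: 0.034
grasp_force: 60.1
```

Call:
drive_tool(
  rows=[
    {"dx": -0.03, "dy": 0, "dz": 0, "wx": 0, "wy": 0, "wz": 0, "hand": 25},
  ],
)

```text
clock: 16.8
eef_pos: [0.6316, -0.0215, 0.0617]
tool_rot: [0.674, 0.739, -0.0, -0.001]
ft_force: [0.7, 6.6, -1.1]
grip_width: 0.034
grasp_force: 60.0
```

Call:
drive_tool(
  rows=[
    {"dx": -0.03, "dy": 0, "dz": 0, "wx": 0, "wy": 0, "wz": 0, "hand": 25},
  ],
)

```text
clock: 16.9
eef_pos: [0.6315, -0.0215, 0.0617]
tool_rot: [0.673, 0.739, 0.001, -0.002]
ft_force: [-1.5, 9.7, -2.1]
grip_width: 0.0339
grasp_force: 60.0
```

Call:
drive_tool(
  rows=[
    {"dx": -0.02, "dy": 0, "dz": 0, "wx": 0, "wy": 0, "wz": 0, "hand": 25},
  ],
)

```text
clock: 17.0
eef_pos: [0.6316, -0.0215, 0.0617]
tool_rot: [0.673, 0.739, 0.001, -0.003]
ft_force: [0.7, 11.4, 0.2]
grip_width: 0.0344
grasp_force: 60.0
```

```bash
python3 - <<'E'
from h import *
o=bot.get_obs();print(o['eef_pos'],o['ft_force'])
t=bot.camera('top')[:,:,::-1];s=bot.camera('scene')[:,:,::-1]
cv2.imwrite('pics/c6.png',np.hstack([cv2.resize(t[195:255,195:335],(450,300),interpolation=2),cv2.resize(s[240:390,290:460],(340,300),interpolation=2)]))
E
```

```text
[ 0.63157181 -0.02153871  0.06168655] [ 0.70399409 11.3671365   0.23528007]
```

View pics/c6.png

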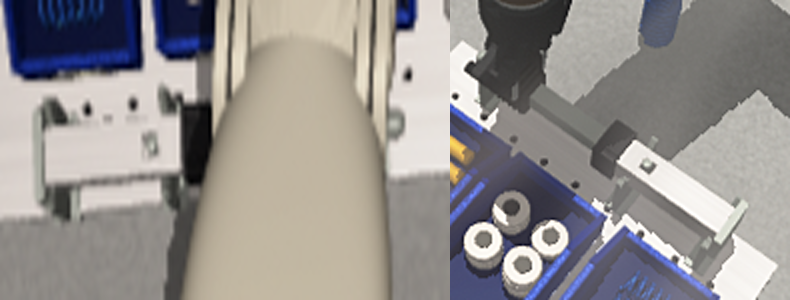

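Hard stop reached at 11 N. The button shows in the window (top crop (150,147)) and the tongue is past the eye (395,125). I'll ease the tension, release and retract.

Call:
drive_tool(
  rows=[
    {"dx": 0.03, "dy": 0, "dz": 0, "wx": 0, "wy": 0, "wz": 0, "hand": 25},
    {"dx": 0.05, "dy": 0, "dz": 0, "wx": 0, "wy": 0, "wz": 0, "hand": 25},
    {"dx": 0.05, "dy": 0, "dz": 0, "wx": 0, "wy": 0, "wz": 0, "hand": 25},
  ],
)

```text
clock: 17.4
eef_pos: [0.6316, -0.0214, 0.062]
tool_rot: [0.674, 0.739, -0.0, -0.001]
ft_force: [0.9, 4.4, -0.4]
grip_width: 0.0338
grasp_force: 60.0
```

Call:
drive_tool(
  rows=[
    {"dx": 0, "dy": 0, "dz": 0, "wx": 0, "wy": 0, "wz": 0, "hand": 40},
    {"dx": 0, "dy": 0, "dz": 0, "wx": 0, "wy": 0, "wz": 0, "hand": 50},
    {"dx": 0, "dy": 0, "dz": 0, "wx": 0, "wy": 0, "wz": 0, "hand": 55},
    {"dx": 0, "dy": 0, "dz": 0, "wx": 0, "wy": 0, "wz": 0, "hand": 55},
    {"dx": 0, "dy": 0, "dz": 0, "wx": 0, "wy": 0, "wz": 0, "hand": 55},
    {"dx": 0, "dy": 0, "dz": -0.3, "wx": 0, "wy": 0, "wz": 0, "hand": 55},
    {"dx": 0, "dy": 0, "dz": -0.9, "wx": 0, "wy": 0, "wz": 0, "hand": 55},
    {"dx": 0, "dy": 0, "dz": -1.6, "wx": 0, "wy": 0, "wz": 0, "hand": 55},
    {"dx": 0, "dy": 0, "dz": -2.3, "wx": 0, "wy": 0, "wz": 0, "hand": 55},
    {"dx": 0, "dy": -0.7, "dz": -2.8, "wx": 0, "wy": 0, "wz": 0, "hand": 55},
    {"dx": 0, "dy": -1.5, "dz": -3.0, "wx": 0, "wy": 0, "wz": 0, "hand": 55},
    {"dx": 0, "dy": -2.3, "dz": -3.0, "wx": 0, "wy": 0, "wz": 0, "hand": 55},
    {"dx": 0, "dy": -3.1, "dz": -3.0, "wx": 0, "wy": 0, "wz": 0, "hand": 55},
    {"dx": 0, "dy": -3.8, "dz": -3.0, "wx": 0, "wy": 0, "wz": 0, "hand": 55},
    {"dx": 0, "dy": -4.0, "dz": -3.0, "wx": 0, "wy": 0, "wz": 0, "hand": 55},
    {"dx": 0, "dy": -4.0, "dz": -3.0, "wx": 0, "wy": 0, "wz": 0, "hand": 55},
    {"dx": 0, "dy": -4.0, "dz": -3.0, "wx": 0, "wy": 0, "wz": 0, "hand": 55},
  ],
)

```text
clock: 19.1
eef_pos: [0.4345, -0.0401, 0.213]
tool_rot: [0.674, 0.739, 0.001, 0.001]
ft_force: [0.5, 0.5, -0.5]
grip_width: 0.0551
grasp_force: 0.0
```

```bash
python3 - <<'E'
from h import *
o=bot.get_obs();print(o['eef_pos'],o['ft_force'])
t=bot.camera('top')[:,:,::-1];s=bot.camera('scene')[:,:,::-1]
cv2.imwrite('pics/c7.png',np.hstack([cv2.resize(t[195:255,195:335],(450,300),interpolation=2),cv2.resize(s[240:390,290:460],(340,300),interpolation=2)]))
E
```

```text
[ 0.43446432 -0.04013603  0.21303214] [ 0.53779577  0.51442968 -0.50244232]
```

View pics/c7.png

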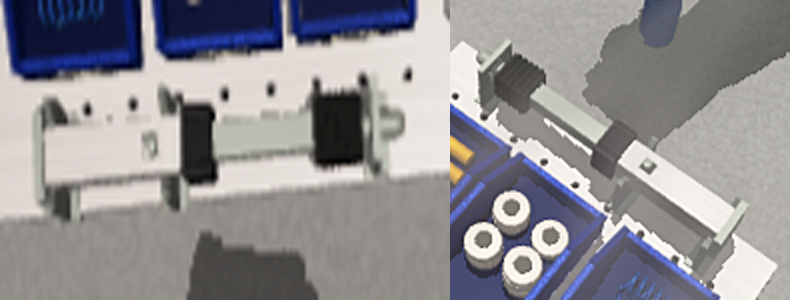

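The bar lies in both forks with its tongue through the eye (top crop (395,125)) and its button standing in the window (150,147). The gripper is clear, so I'm handing in.

```bash
python3 -c "
from workcell import bot
print(bot.job_done())"
```

```text
the job is handed in; nothing more can be done
None
```

I laid the bar in both forks and drew it out to a hard stop at about 11 N. The last pictures show its button in the window and its tongue through the eye. I released it and handed the job in at about 19 s; no verdict came back.

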